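# Tighten and key the tea caddy's castellated clamp nut

## Robot

A 6-joint arm with a two-finger parallel gripper is mounted at the origin on the work surface. World frame = base frame: x ahead of the robot, y to its left, z up, the work surface at z = 0. Lengths are in m, angles in rad, forces in N, time in s.
With the tool pointing down it reaches from about 0.325 to 0.9 m from the base axis. Payload 6.1 kg.
Tool frame: the origin (TCP) lies at the very end of the fingers, on their centre line; the grasp point (between the pads) lies 19 mm behind it (grip_depth is the distance from the TCP to the grasp point, in m); z points along the fingers, y is the line along which they close (so a half turn about z gives the same grasp; the last joint's range is limited). The gripper opens to 85 mm and grips with 20 to 120 N. Pads are 22 mm wide; open, the fingers measure 114 mm over their backs; the gripper's body (76 mm by 85 mm) begins 54 mm behind the grasp point. The pads swing forward as they close: fully open they stand 13 mm farther back than shut.
Start: joints at [-1.356, 0.22, 1.526, -0, 1.395, -0.126], TCP at [0.209, -0.589, 0.231] pointing down, gripper open.
Joint ranges: [-2.98, 2.98], [-0.91, 2.08], [0.09, 2.57], [-1.24, 4.39], [0.2, 2.65], [-2.68, 2.68]. Speed limits (rad/s): [2.57, 2.57, 3.01, 3.14, 3.14, 3.14].

## Interface

Orientations are given as a rotation vector (axis times angle).
In Python, from station import * gives the robot as it stands. The module is installed in compiled form; this text tells all that it offers.
- The arm moves only by the shell command python3 -m handwheel 'ROWS'. ROWS is JSON, a list of rows, each an object with "jaw": the closure in counts, from 0 (fully open) to 255 (shut); "linear": the shift along the world's x, y, z in m, a list of three; "angular": the turn, a rotation vector about the world's x, y, z in rad, a list of three. A call has 1 to 12 rows; each row is the pose to reach, as a shift and turn from the pose commanded when the call began; what a row does not reach only later rows make up. A row lasts 1/12 s, in which the tool goes at most 41.7 mm and 7.16 degrees, less where a joint would pass 70% of its speed; a pose out of reach is approached as far as the arm can. A call with a gripper value outside its range is refused whole. The fingers move at their own pace and stop on an object; the grip force is fixed at half the most. Time passes only in rows, so rows that repeat a pose let the fingers close. It gives the time, the measured TCP pose, the force, the opening and the grip force at its end, in the units of the state.
- sense(): the state, without advancing time (a new reading comes with each control period).
- get_image(name): name is "side" or "top" or "wrist"; returns a dict with "frame" (384x512x3 uint8, red, green, blue), "intrinsics" (3x3 intrinsics, pixels), "dist_coeffs" ([k1, k2, p1, p2, k3] as OpenCV has them; the pictures are not rectified), "rvec" (rotation vector, rad) and "tvec" (3), from world to camera coordinates, as OpenCV has them. Camera axes: x right, y down, z forward; pixel columns grow to the right and rows downward; lengths in m; the calibration is good to about 2 mm. A picture is of the moment at which its call begins. There is no depth.
- hand_in(): hands the job in; it is judged then, once.
The state is a dict: "t": time; "q": joint angles; "joint_velocities": joint speeds; "joint_torque": joint torques, N m; "tcp_pos": TCP position; "tcp_rot": TCP orientation; "contact_force": force on the tool from outside, world axes, zero at the start; "torque": the same for the moment, N m; "opening": finger opening in m; "grip_force": force on a finger pad.
Only numpy, scipy, OpenCV 4.12 (cv2) and the standard library are available. Lean on these libraries where they do the work, as an engineer would, in place of code of your own. Each camera call takes 0.05 s, during which the arm holds its last target. There are 200 camera calls.

## Task

Close the tea caddy on its turntable: turn the slotted wooden nut clockwise (seen from above) until its red pointer has reached the red tight mark on the caddy, then a little further, until the first slot to come round after that lines up with the bamboo ramp. Only then take the dark wooden locking key from the tray, lay it in the ramp's channel with its nose towards the nut but still clear of it, slide it up until the nose is fully home in that slot, and let go. Leave the teapot, the glass pitcher and the cups standing where they are.

Things in the scene. Friction and masses are not known exactly. Their poses are not given: they have to be found in the camera images.
- nut (a joint): the nut's angle in rad, growing as it turns clockwise seen from above (tightening). Starts at 0 to 1.0; the tight mark is reached at 1.5; the locking slot lines up with the ramp somewhere from 1.7 to 2.36, depending on where the ramp stands; stop at 2.7. It takes about 0.2 N m all the way, stays where it is left and does not move up or down
- nut_grip (a point): centre of the brown grip bar on top of the wooden castle nut, on the nut's vertical axis, 119.5 mm above the table. The bar is 60 mm long along this point's x, 24 mm wide along y, 45 mm high (97 to 142 mm above the table); the frame turns with the nut
- stand: blue ceramic caddy 150 mm across on a fixed dark turntable 168 mm across; origin on the table under the nut's axis. The nut on top: a dark disc 110 mm across, 63 to 75 mm above the table, with six pale teeth rising to 97 mm and between them six evenly spaced radial slots, 24 mm wide, open upwards and outwards, reaching in to a hub of 30 mm radius
- nut_slot (a point): the mouth of the locking slot (the one that comes into line with the ramp first after the tight mark), on the nut's rim 55 mm from the axis, at the slot's floor, 75 mm above the table; turns with the nut
- nut_pointer (a point): outer end of the red pointer stripe on top of one tooth, 55 mm from the nut's axis, 97 mm above the table; it stands a quarter turn (90 deg) counter-clockwise, seen from above, of the locking slot; turns with the nut
- tight_mark (a point): red mark on the caddy's shoulder, 63 mm from the nut's axis: the nut is tight when the pointer is beside it or past it clockwise
- channel: channel of the fixed bamboo ramp. Origin: centre of its floor at the upper end, 60 mm from the nut's axis, 78 mm above the table; x points up the slope (8 deg) to the nut's axis, y across, z square to the floor. Floor from x = 0 down to -170 mm, 26 mm wide between rails 8 mm wide and 8 mm high. A slot in line carries the channel on, to the hub 30 mm past its upper end
- key_center (a point): centre of the loose dark wooden locking key (about 60 g), 22 mm above its underside, mid-length; z up. A bar 110 mm long along x, 18 mm wide and high (13 mm wide over its last 13 mm at the nose, +x), with an upright grip fin 14 mm wide from x = -45 to +10 mm, its top 44 mm above the underside. Starts upright on the tray's floor, 5 mm above the table
- key_nose (a point): middle of the key's nose face, 55 mm from its centre along the key's x, 9 mm above the underside; fully home it meets the nut's hub, about 29 mm past the channel's upper end
- tray: slim fixed bamboo tray, 220 x 270 mm (x, y), rim 16 mm high, floor 5 mm thick; origin under its centre
- cup1_center (a point): ivory cup 60 mm across the rim, 42 mm high, in the tray beside the key (about 72 mm from its centre); its centre. Not to be disturbed
- cup2_center (a point): ivory cup, 60 mm across, 42 mm high, on the table on one side of the ramp; its centre. Not to be disturbed
- pitcher_center (a point): clear glass pitcher, 70 mm across, 110 mm high, on the table on the other side of the ramp, its centre about 95 mm from the channel's middle line. Not to be disturbed
- teapot_center (a point): brown clay teapot, 155 mm from spout to handle (spout at +x), 87 mm high, on the table beside the caddy; its centre, half-way up. Not to be disturbed
Things that resemble listed ones, but are neither listed nor needed, are in the scene too. Of the things shaped like the part that bears key_center, the dark wooden one is meant.

How it is judged:
On the way, in this order (a step that is already met when the one before it is completed fails the run):
1. the nut is tightened to the mark or past it and its locking slot is in line with the ramp (5 mm) (y of nut_slot in the frame of channel between -0.005 and 0.005 m and x of nut_slot in the frame of channel between -0.03 and 0.03 m and value of joint nut above 1.5 rad), for 0.2 s.
2. the key lies down in the ramp's channel, nose towards the nut but still clear of it (y of key_center in the frame of channel between -0.005 and 0.005 m and y of key_nose in the frame of channel between -0.005 and 0.005 m and z of key_nose in the frame of channel between 0.004 and 0.0135 m and z of key_center in the frame of channel below 0.0265 m and x of key_nose in the frame of channel between -0.09 and 0.004 m), for 0.1 s.
3. the key has been slid up until its nose is home in the slot (y of key_center in the frame of channel between -0.005 and 0.005 m and y of key_nose in the frame of channel between -0.005 and 0.005 m and z of key_nose in the frame of channel between 0.004 and 0.0135 m and z of key_center in the frame of channel below 0.0265 m and x of key_nose in the frame of channel between 0.022 and 0.04 m), for 0.1 s.
At the end, for the whole second after the job is handed in: the nut is tight (joint over 1.5 rad) with its locking slot within 5 mm of the ramp's middle line; the key lies down on the channel floor (within 4.5 mm) and along it (within 5 mm), its nose 22 mm or more past the channel's upper end, in the slot, at rest and released (all of step 1 and all of step 3 and linear speed of key below 0.01 m/s); the robot touches nothing.
It fails at once if the teapot is pushed more than 15 mm or tipped (distance of teapot_center from where it was at the start of the episode above 0.015 m or angle between teapot_center's own z axis and vertical above 0.35 rad).
It fails at once if the pitcher is pushed more than 15 mm or tipped (distance of pitcher_center from where it was at the start of the episode above 0.015 m or angle between pitcher_center's own z axis and vertical above 0.35 rad).
It fails at once if the cup1 is pushed more than 15 mm or tipped (distance of cup1_center from where it was at the start of the episode above 0.015 m or angle between cup1_center's own z axis and vertical above 0.35 rad).
It fails at once if the cup2 is pushed more than 15 mm or tipped (distance of cup2_center from where it was at the start of the episode above 0.015 m or angle between cup2_center's own z axis and vertical above 0.35 rad).
It also fails if it takes over 72 s, if anything falls off the work surface, if the arm or the gripper's body presses on something with over 40 N, if the wrist force passes 120 N, or if a joint passes its speed limit or range.

## Working session

There is one attempt and no reset: what is moved stays moved. The work goes in short steps, Python scripts to look and compute and a shell command to move; the robot and the scene stay as the last step left them, time stands still between calls to the robot, and variables do not carry over. Pictures are saved under pics/ and viewed, at most 10 in all, crops included, and the job is handed in when it is done.

```bash
mkdir -p pics; cat > h.py <<'E'
from station import *
import numpy as np, cv2
def cam(n):
    d=get_image(n); d={k:(np.array(v,float) if k!='frame' else np.array(v)) for k,v in d.items()}
    d['R']=cv2.Rodrigues(d['rvec'].reshape(3,1))[0]; return d
def save(d,f,crop=None,s=1):
    im=d['frame'][...,::-1]
    if crop: im=im[crop[1]:crop[3],crop[0]:crop[2]]
    cv2.imwrite('pics/'+f,cv2.resize(im,None,fx=s,fy=s,interpolation=cv2.INTER_CUBIC))
def pt(d,uv,z):
    uv=np.array(uv,float).reshape(-1,1,2)
    n=cv2.undistortPoints(uv,d['intrinsics'],d['dist_coeffs']).reshape(-1,2)
    r=np.c_[n,np.ones(len(n))]@d['R']; c=-d['R'].T@d['tvec'].ravel()
    return c+r*((z-c[2])/r[:,2])[:,None]
def px(d,P):
    return cv2.projectPoints(np.array(P,float).reshape(-1,1,3),d['rvec'],d['tvec'],d['intrinsics'],d['dist_coeffs'])[0].reshape(-1,2)
E
python3 - <<'E'
from h import *
a=cam('top');b=cam('side')
np.save('/tmp/top.npy',a,allow_pickle=True)
save(a,'top.png',None,1.5);save(b,'side.png',None,1.5)
import pickle;pickle.dump((a,b),open('/tmp/ab.pkl','wb'))
print(sense())
for d in(a,b):print(-d['R'].T@d['tvec'].ravel(),d['R'][2])
E
```

```text
{'t': 0.1, 'q': array([-1.35610632e+00,  2.21164992e-01,  1.52750591e+00,  1.89458463e-05,
        1.39470972e+00, -1.26098886e-01]), 'joint_velocities': array([-0.00025782, -0.00324292, -0.00316157, -0.00014244, -0.00011152,
        0.00010654]), 'joint_torque': array([ 1.70085033e-03, -4.98241675e+01, -3.90546548e+01, -2.53233311e-04,
        5.57679188e-03, -2.93080018e-05]), 'tcp_pos': array([ 0.20877869, -0.58851265,  0.23029279]), 'tcp_rot': array([-3.09433570e+00, -5.32415125e-01,  9.50443613e-05]), 'contact_force': array([-0.48140343,  0.61714333, -0.54138941]), 'torque': array([ 0.00787863,  0.00610568, -0.01488728]), 'grip_force': 0.0, 'opening': 0.08518839101925897}
[ 0.25871381 -0.05782579  1.24003469] [ 0.20579547  0.01366108 -0.97849967]
[ 0.0016101  -0.83938373  1.19855037] [ 0.32426131  0.56027553 -0.76219809]
```

View pics/top.png

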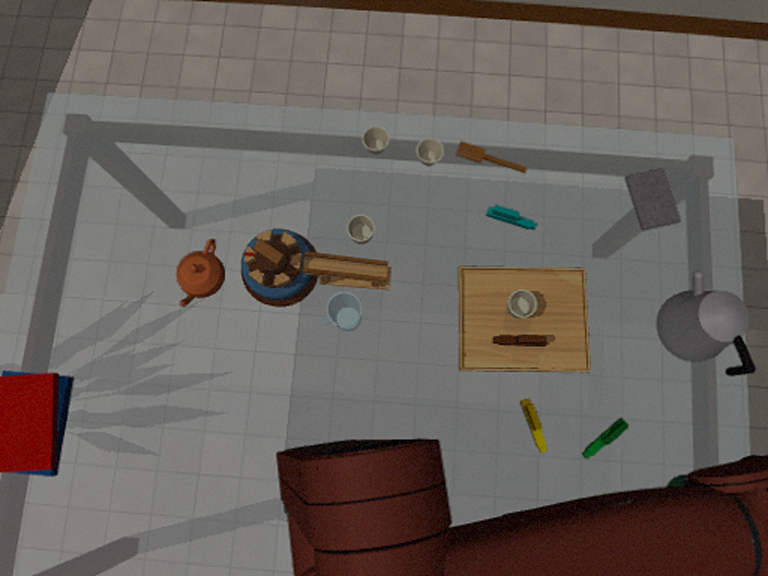

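View pics/side.png

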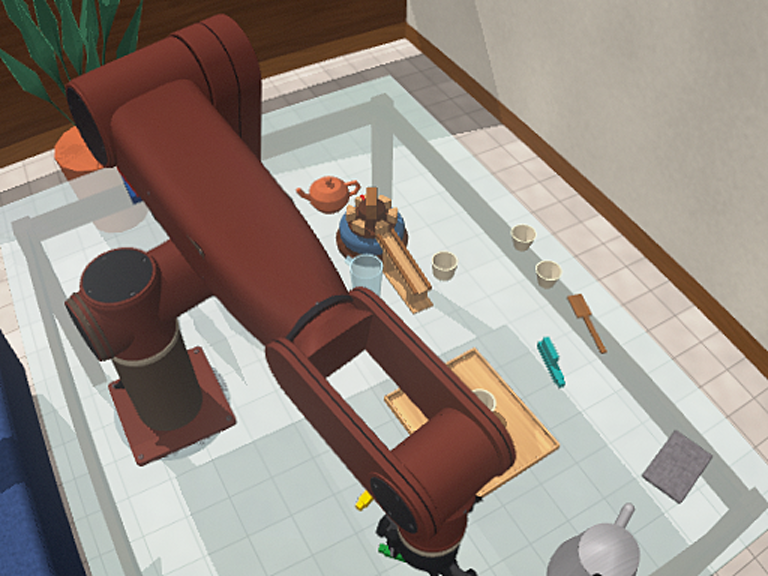

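The top view shows the nut at about (272,257), the ramp from (305,262) to (390,275), the pitcher at (345,312) and cup2 at (360,229). The teapot is at (200,273).

Candidates for the key, in top.png pixels: dark bar in the tray (519,340), yellow (533,425), green (605,438) and teal (511,217). By description I choose the dark one in the tray. Cup1 is at (522,303). Now a close crop of the nut and the key.

```bash
python3 - <<'E'
from h import *
import pickle
a,b=pickle.load(open('/tmp/ab.pkl','rb'))
im=a['frame'][...,::-1]
c1=cv2.resize(im[145:207,155:267],None,fx=7,fy=7,interpolation=cv2.INTER_CUBIC)
c2=cv2.resize(im[212:240,310:385],None,fx=5,fy=5,interpolation=cv2.INTER_CUBIC)
o=np.zeros((434+140,784,3),np.uint8);o[:434]=c1;o[434:,:375]=c2
cv2.imwrite('pics/crop1.png',np.clip(o*1.6,0,255).astype(np.uint8))
E
```

```text
(no output)
```

View pics/crop1.png

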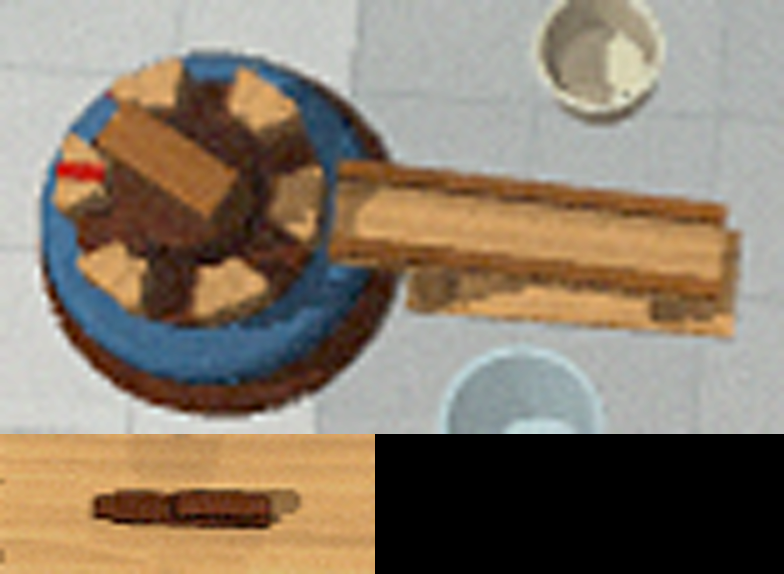

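The dark key in the tray has its nose to the image left (+y) and its fin towards the right. The red pointer's outer end is at crop (57,170), the bar is centred near (166,158), and the ramp rails run (340,160)-(727,205) and (330,262)-(720,297). I'll compute these positions.

```bash
python3 - <<'E'
from h import *
import pickle
a,b=pickle.load(open('/tmp/ab.pkl','rb'))
g=lambda x,y:(155+x/7-.43,145+y/7-.43)
np.set_printoptions(precision=4,suppress=True)
print('bar',B:=pt(a,[g(120,97),g(240,175),g(212,218),g(93,145)],.142),B.mean(0))
print('ptr',pt(a,[g(57,170),g(103,173)],.097))
print('rail',np.r_[pt(a,[g(340,160),g(330,262)],.086),pt(a,[g(727,205),g(720,297)],.0623)])
k=lambda x,y:(310+x/5-.4,212+(y-434)/5-.4)
print('key', pt(a,[k(92,506),k(170,508)],.02),pt(a,[k(172,505),k(272,508)],.049))
for n,(u,v),z in(('cup1',(348,202),.03),('cup2',(240,152),.042),('pitch',(230,208),.1),('teapot',(133,182),.06)):print(n,pt(a,[(u,v)],z))
E
```

```text
bar [[0.5831 0.2239 0.142 ]
 [0.5534 0.1706 0.142 ]
 [0.5345 0.18   0.142 ]
 [0.5618 0.2325 0.142 ]] [0.5582 0.2017 0.142 ]
ptr [[0.5621 0.2585 0.097 ]
 [0.5622 0.2386 0.097 ]]
rail [[ 0.5783  0.1398  0.086 ]
 [ 0.5328  0.1394  0.086 ]
 [ 0.5768 -0.0276  0.0623]
 [ 0.5353 -0.0276  0.0623]]
key [[ 0.4375 -0.2538  0.02  ]
 [ 0.4398 -0.3022  0.02  ]] [[ 0.4374 -0.2976  0.049 ]
 [ 0.4399 -0.3583  0.049 ]]
cup1 [[ 0.5157 -0.3116  0.03  ]]
cup2 [[0.6493 0.0363 0.042 ]]
pitch [[0.4578 0.0465 0.1   ]]
teapot [[0.5237 0.3551 0.06  ]]
```

Estimates:
- The nut axis is at about (0.557, 0.202), and the ramp comes in along -y.
- The pointer is near 88° and the bar near 60°, so the locking slot is near 0°. It needs roughly 90° clockwise.

I'll move above the nut with the fingers turned across the bar.

```bash
python3 -m handwheel '[{"jaw":0,"linear":[0.01,0.02,0.02],"angular":[0,0,0.06]},{"jaw":0,"linear":[0.025,0.055,0.03],"angular":[0,0,0.16]},{"jaw":0,"linear":[0.04,0.09,0.03],"angular":[0,0,0.26]},{"jaw":0,"linear":[0.055,0.125,0.03],"angular":[0,0,0.36]},{"jaw":0,"linear":[0.07,0.16,0.03],"angular":[0,0,0.46]},{"jaw":0,"linear":[0.085,0.195,0.03],"angular":[0,0,0.56]},{"jaw":0,"linear":[0.1,0.23,0.03],"angular":[0,0,0.66]},{"jaw":0,"linear":[0.115,0.265,0.03],"angular":[0,0,0.7]},{"jaw":0,"linear":[0.13,0.3,0.03],"angular":[0,0,0.7]},{"jaw":0,"linear":[0.145,0.335,0.03],"angular":[0,0,0.7]},{"jaw":0,"linear":[0.16,0.37,0.03],"angular":[0,0,0.7]},{"jaw":0,"linear":[0.175,0.4,0.03],"angular":[0,0,0.7]}]'
python3 -m handwheel '[{"jaw":0,"linear":[0.015,0.035,0],"angular":[0,0,0]},{"jaw":0,"linear":[0.03,0.07,0],"angular":[0,0,0]},{"jaw":0,"linear":[0.045,0.105,0],"angular":[0,0,0]},{"jaw":0,"linear":[0.06,0.14,0],"angular":[0,0,0]},{"jaw":0,"linear":[0.075,0.175,0],"angular":[0,0,0]},{"jaw":0,"linear":[0.09,0.21,0],"angular":[0,0,0]},{"jaw":0,"linear":[0.105,0.245,0],"angular":[0,0,0]},{"jaw":0,"linear":[0.12,0.28,0],"angular":[0,0,0]},{"jaw":0,"linear":[0.135,0.315,0],"angular":[0,0,0]},{"jaw":0,"linear":[0.15,0.35,0],"angular":[0,0,0]},{"jaw":0,"linear":[0.165,0.385,0],"angular":[0,0,0]},{"jaw":0,"linear":[0.174,0.391,0],"angular":[0,0,0]}]'
python3 - <<'E'
from h import *
import pickle
w=cam('wrist');a=cam('top');pickle.dump((w,a),open('/tmp/w1.pkl','wb'));save(w,'w1.png',None,1.5)
s=sense();print(s['t'],s['q'],s['tcp_pos'],s['tcp_rot']);print(-w['R'].T@w['tvec'].ravel(),w['R'][2])
E
```

```text
t: 1.1
tcp_pos: [0.384, -0.1867, 0.2611]
tcp_rot: [-2.725, -1.562, -0.0]
contact_force: [1.3, -0.7, 0.4]
opening: 0.0853
grip_force: 0.0
t: 2.1
tcp_pos: [0.558, 0.2071, 0.2605]
tcp_rot: [-2.721, -1.566, -0.0]
contact_force: [-0.6, -0.9, -0.2]
opening: 0.0853
grip_force: 0.0
2.2 [2.17381681e-01 1.30606228e-01 1.57423415e+00 2.86078896e-05
 1.43819331e+00 7.44467242e-01] [0.558094   0.2037713  0.26016858] [-2.72303781e+00 -1.56581632e+00  2.14579627e-03]
[0.6005487  0.27835743 0.40317369] [-0.16097796 -0.27363258 -0.94826753]
```

View pics/w1.png

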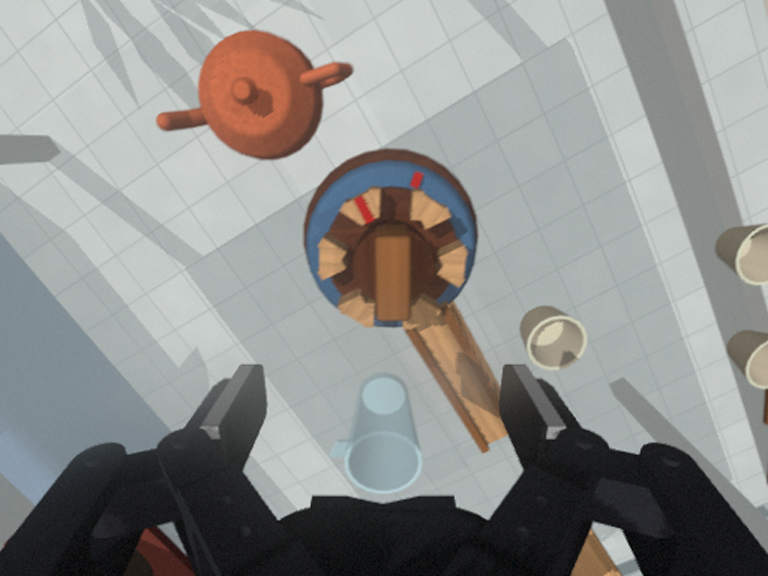

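The wrist view shows the bar top from (375,237) to (411,320), the red pointer from (357,197) to (370,221) and the tight mark at (417,180). The ramp runs from (430,315) to (495,445). The bar is already parallel to the pads.

```bash
python3 - <<'E'
from h import *
import pickle
np.set_printoptions(precision=4,suppress=True)
w,a=pickle.load(open('/tmp/w1.pkl','rb'))
f=w['frame'].astype(int)
seed=f[180:190,258:266].reshape(-1,3).mean(0);print(seed)
m=(np.abs(f-seed).max(2)<30).astype(np.uint8);m=cv2.morphologyEx(m,cv2.MORPH_OPEN,np.ones((3,3)))
n,l,st,c=cv2.connectedComponentsWithStats(m);i=l[185,262];print(st[i])
r=cv2.boxPoints(cv2.minAreaRect(np.argwhere(l==i)[:,::-1].astype(np.float32)));print(r)
B=pt(w,r,.142);print(B,B.mean(0))
for k in range(2):
  d=B[k+1]-B[k];print(np.linalg.norm(d),np.degrees(np.arctan2(d[1],d[0])))
red=((f[...,0]>120)&(f[...,1]<50)&(f[...,2]<60)).astype(np.uint8);n,l,st,c=cv2.connectedComponentsWithStats(red)
for i in range(1,n):
  if st[i,4]>15:
    P=pt(w,c[i],.097)[0]; print(st[i],c[i],P)
# pale teeth
h=cv2.cvtColor(w['frame'],cv2.COLOR_RGB2HSV);print(h[170,222],h[172,217])
p=lambda *q:[(x/1.5,y/1.5) for x,y in q]
print('ptr',pt(w,p((357,197),(370,221)),.097))
print('rails',pt(w,p((407,330)),.086),pt(w,p((487,452),(505,435)),.0623))
bl=f[118:200,200:320]
E
```

```text
[149.1    99.775  61.475]
[ 251  158   44   63 1449]
[[233.1318 165.6871]
 [268.4541 151.2965]
 [294.6989 215.7153]
 [259.3765 230.1059]]
[[0.5501 0.2347 0.142 ]
 [0.5867 0.2298 0.142 ]
 [0.5775 0.1576 0.142 ]
 [0.5376 0.1616 0.142 ]] [0.563 0.196 0.142]
0.036954423910059785 -7.6212782883504655
0.07279097159509884 -97.31997692643239
[238 134  12  15  49] [243.6939 141.3673] [0.566  0.2449 0.097 ]
[ 15 116 200] [ 14 112 211]
ptr [[0.5663 0.2575 0.097 ]
 [0.5655 0.2376 0.097 ]]
rails [[0.5443 0.1413 0.086 ]] [[ 0.5445 -0.0288  0.0623]
 [ 0.5691 -0.0189  0.0623]]
```

```bash
python3 - <<'E'
from h import *
import pickle
np.set_printoptions(precision=4,suppress=True)
w,a=pickle.load(open('/tmp/w1.pkl','rb'))
p=lambda *q:[(x/1.5-.17,y/1.5-.17) for x,y in q]
B=pt(w,p((375,237),(411,237),(411,320),(376,320)),.142);print(B,B.mean(0),np.diff(B,axis=0))
im=w['frame'][...,::-1][105:225,195:345];cv2.imwrite('pics/w1c.png',cv2.resize(im,None,fx=5,fy=5,interpolation=cv2.INTER_CUBIC))
E
```

```text
[[0.5681 0.2333 0.142 ]
 [0.5881 0.2217 0.142 ]
 [0.5602 0.171  0.142 ]
 [0.5394 0.183  0.142 ]] [0.5639 0.2022 0.142 ] [[ 0.02   -0.0116  0.    ]
 [-0.028  -0.0507  0.    ]
 [-0.0208  0.012   0.    ]]
```

View pics/w1c.png

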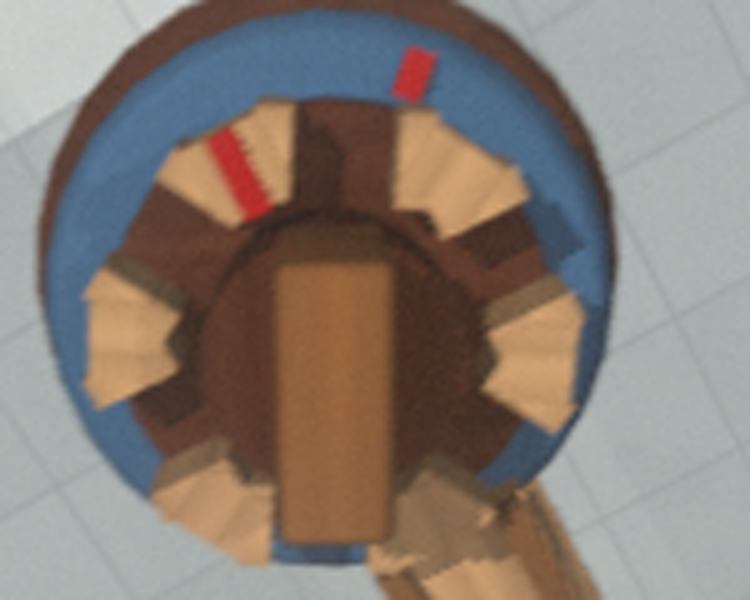

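```bash
python3 -m handwheel '[{"jaw":0,"linear":[0.002,-0.001,-0.02],"angular":[0,0,0.01]},{"jaw":0,"linear":[0.002,-0.001,-0.045],"angular":[0,0,0.01]},{"jaw":0,"linear":[0.002,-0.001,-0.07],"angular":[0,0,0.01]},{"jaw":0,"linear":[0.002,-0.001,-0.095],"angular":[0,0,0.01]},{"jaw":0,"linear":[0.002,-0.001,-0.12],"angular":[0,0,0.01]},{"jaw":0,"linear":[0.002,-0.001,-0.14],"angular":[0,0,0.01]},{"jaw":0,"linear":[0.002,-0.001,-0.15],"angular":[0,0,0.01]},{"jaw":0,"linear":[0.002,-0.001,-0.155],"angular":[0,0,0.01]},{"jaw":0,"linear":[0.002,-0.001,-0.155],"angular":[0,0,0.01]}]'
python3 -m handwheel '[{"jaw":100,"linear":[0,0,0],"angular":[0,0,0]},{"jaw":130,"linear":[0,0,0],"angular":[0,0,0]},{"jaw":150,"linear":[0,0,0],"angular":[0,0,0]},{"jaw":170,"linear":[0,0,0],"angular":[0,0,0]},{"jaw":190,"linear":[0,0,0],"angular":[0,0,0]},{"jaw":210,"linear":[0,0,0],"angular":[0,0,0]},{"jaw":230,"linear":[0,0,0],"angular":[0,0,0]},{"jaw":255,"linear":[0,0,0],"angular":[0,0,0]},{"jaw":255,"linear":[0,0,0],"angular":[0,0,0]},{"jaw":255,"linear":[0,0,0],"angular":[0,0,0]}]'
python3 -c "
from h import *
s=sense();print(s['torque'],s['contact_force'],s['tcp_pos'])"
```

```text
t: 2.95
tcp_pos: [0.5592, 0.2001, 0.1055]
tcp_rot: [-2.718, -1.574, 0.003]
contact_force: [-0.3, 1.2, 0.7]
opening: 0.0855
grip_force: 0.0
t: 3.78
tcp_pos: [0.5616, 0.2014, 0.1091]
tcp_rot: [2.717, 1.575, 0.006]
contact_force: [-1.4, -1.1, 9.6]
opening: 0.0229
grip_force: 62.4
[0.15656667 0.49708771 0.13406999] [-1.35223971 -1.10551177  9.57566544] [0.56160256 0.20139467 0.10914909]
```

Gripped on the bar, with small side force. I'll ease up a little and turn clockwise.

```bash
python3 -m handwheel '[{"jaw":255,"linear":[0.001,0,0.004],"angular":[0,0,-0.04]},{"jaw":255,"linear":[0.001,0,0.004],"angular":[0,0,-0.1]},{"jaw":255,"linear":[0.001,0,0.004],"angular":[0,0,-0.18]},{"jaw":255,"linear":[0.001,0,0.004],"angular":[0,0,-0.26]},{"jaw":255,"linear":[0.001,0,0.004],"angular":[0,0,-0.34]},{"jaw":255,"linear":[0.001,0,0.004],"angular":[0,0,-0.42]},{"jaw":255,"linear":[0.001,0,0.004],"angular":[0,0,-0.5]},{"jaw":255,"linear":[0.001,0,0.004],"angular":[0,0,-0.58]},{"jaw":255,"linear":[0.001,0,0.004],"angular":[0,0,-0.66]},{"jaw":255,"linear":[0.001,0,0.004],"angular":[0,0,-0.74]},{"jaw":255,"linear":[0.001,0,0.004],"angular":[0,0,-0.8]},{"jaw":255,"linear":[0.001,0,0.004],"angular":[0,0,-0.8]}]'
python3 -c "
from h import *
s=sense();print(s['torque'],s['contact_force'],s['tcp_pos'],s['q'])"
```

```text
t: 4.78
tcp_pos: [0.5618, 0.2011, 0.1092]
tcp_rot: [-3.117, -0.388, -0.003]
contact_force: [7.5, 2.0, -11.8]
opening: 0.0231
grip_force: 63.8
[ 0.30855739 -1.25397118 -0.1655591 ] [  7.53614798   2.02770317 -11.82912689] [0.56175513 0.20105349 0.1092265 ] [2.11574932e-01 2.66930572e-01 1.71100563e+00 5.58696494e-06
 1.16155517e+00 1.53498978e+00]
```

```bash
python3 -m handwheel '[{"jaw":255,"linear":[0.001,0,-0.002],"angular":[0,0,-0.06]},{"jaw":255,"linear":[0.001,0,-0.002],"angular":[0,0,-0.14]},{"jaw":255,"linear":[0.001,0,-0.002],"angular":[0,0,-0.22]},{"jaw":255,"linear":[0.001,0,-0.002],"angular":[0,0,-0.3]},{"jaw":255,"linear":[0.001,0,-0.002],"angular":[0,0,-0.38]},{"jaw":255,"linear":[0.001,0,-0.002],"angular":[0,0,-0.46]},{"jaw":255,"linear":[0.001,0,-0.002],"angular":[0,0,-0.54]},{"jaw":255,"linear":[0.001,0,-0.002],"angular":[0,0,-0.62]},{"jaw":255,"linear":[0.001,0,-0.002],"angular":[0,0,-0.69]},{"jaw":255,"linear":[0.001,0,-0.002],"angular":[0,0,-0.74]},{"jaw":255,"linear":[0.001,0,-0.002],"angular":[0,0,-0.76]},{"jaw":255,"linear":[0.001,0,-0.002],"angular":[0,0,-0.76]}]'
python3 -m handwheel '[{"jaw":255,"linear":[0,0,0],"angular":[0,0,0]},{"jaw":255,"linear":[0,0,0],"angular":[0,0,0]},{"jaw":255,"linear":[0,0,0],"angular":[0,0,0]}]'
python3 - <<'E'
from h import *
import pickle
w=cam('wrist');a=cam('top');b=cam('side');pickle.dump((w,a,b),open('/tmp/w2.pkl','wb'))
s=sense();print(s['t'],s['q'],s['tcp_pos'],s['tcp_rot'],s['contact_force'])
r=s['tcp_rot'];print('bar deg',np.degrees(2*np.arctan2(r[1],r[0]))%180)
im=[cv2.resize(d['frame'][...,::-1],None,fx=1,fy=1) for d in(w,)]
o=np.zeros((384+0,800,3),np.uint8);o[:,:512]=im[0];c=b['frame'][...,::-1][100:220,210:306];o[:360,512:800]=cv2.resize(c,None,fx=3,fy=3)
cv2.imwrite('pics/w2.png',o)
E
```

```text
t: 5.78
tcp_pos: [0.5618, 0.2007, 0.1092]
tcp_rot: [3.04, -0.791, 0.0]
contact_force: [-5.1, -3.5, 6.1]
opening: 0.0233
grip_force: 66.8
t: 6.03
tcp_pos: [0.5618, 0.2007, 0.1092]
tcp_rot: [3.04, -0.79, -0.0]
contact_force: [-5.1, -2.6, 5.9]
opening: 0.0231
grip_force: 66.8
6.1833 [ 2.11207678e-01  2.68569406e-01  1.70905942e+00 -4.61805962e-04
  1.16420571e+00  2.29068316e+00] [0.56180967 0.20069644 0.10919556] [ 3.04012687e+00 -7.90044094e-01 -4.04305435e-05] [-4.32667972 -2.17769932  5.17181344]
bar deg 150.8652983920556
```

View pics/w2.png

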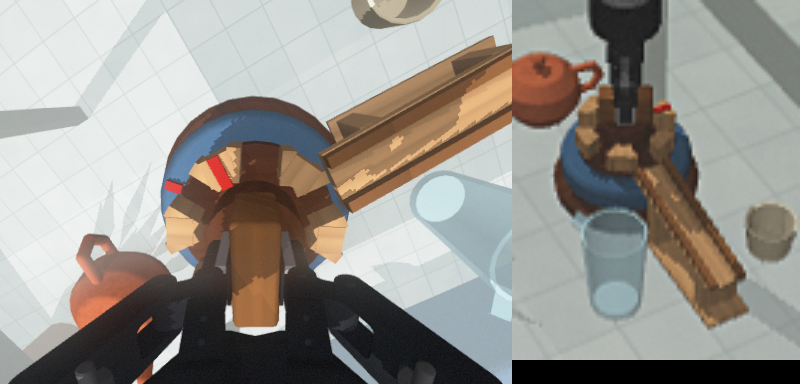

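```bash
python3 - <<'E'
from h import *
import pickle
w,a,b=pickle.load(open('/tmp/w2.pkl','rb'))
save(w,'w2c.png',(280,90,480,230),4)
E
```

```text
(no output)
```

View pics/w2c.png

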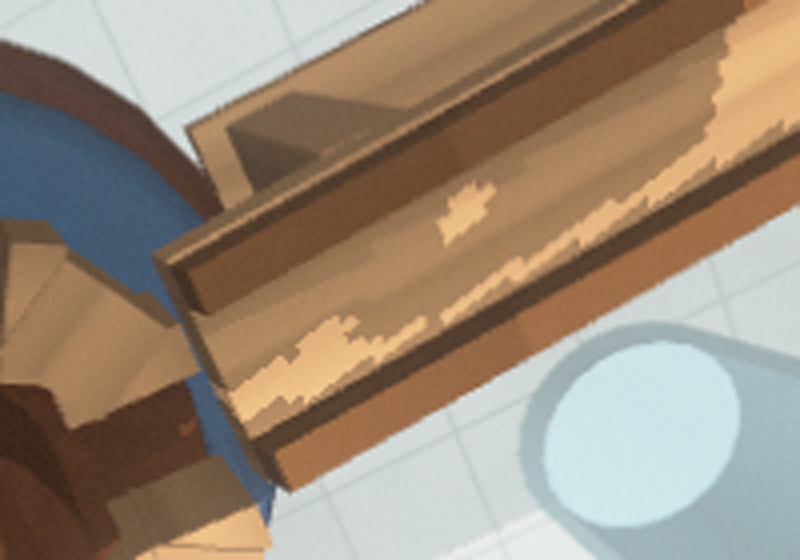

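The crop shows the slot mouth between the tooth edges (65,428)-(200,372) and (133,548)-(262,512). The ramp's near end runs from (153,258) to (262,437). I'll check the alignment in numbers.

```bash
python3 - <<'E'
from h import *
import pickle
np.set_printoptions(precision=4,suppress=True)
w,a,b=pickle.load(open('/tmp/w2.pkl','rb'))
g=lambda *q:[(280+x/4-.38,90+y/4-.38) for x,y in q]
ax=np.array([.5618,.2007])
def line(n,P):
    d=P[1]-P[0];print(n,P[:,:2].ravel(),'ang',np.degrees(np.arctan2(d[1],d[0])))
line('left tooth top',pt(w,g((65,428),(200,372)),.097))
line('right tooth top',pt(w,g((133,548),(262,512)),.097))
line('right base',pt(w,g((110,495),(218,457)),.075))
def rail(n,q0,q1,h):
    c=np.array([0,-1.])
    P0=pt(w,g(q0),.078+h)[0]; P1=P0
    for _ in range(10):
        z=.078+h-np.tan(np.radians(8))*np.linalg.norm((P1-P0)[:2]); P1=pt(w,g(q1),z)[0]
    line(n,np.array([P0,P1]))
rail('left rail outer top',(153,258),(655,0),.008)
rail('left floor',(208,318),(560,140),0)
rail('right rail inner top',(262,437),(800,138),.008)
# axis/pointer checks
print('bar near end',pt(w,[(228,195),(283,195)],.142))
E
```

```text
left tooth top [0.5733 0.1674 0.5715 0.1461] ang -94.88220648843031
right tooth top [0.5503 0.167  0.5461 0.1469] ang -101.79150756375168
right base [0.5496 0.1669 0.5469 0.1475] ang -97.83623303103413
left rail outer top [0.5872 0.1438 0.5826 0.0567] ang -92.99386626648133
left floor [0.5715 0.1393 0.5676 0.0746] ang -93.50427268062836
right rail inner top [0.5521 0.1407 0.5498 0.0404] ang -91.31366285448355
bar near end [[0.6058 0.1904 0.142 ]
 [0.5945 0.17   0.142 ]]
```

```bash
python3 - <<'E'
from h import *
import pickle
np.set_printoptions(precision=4,suppress=True)
w,a,b=pickle.load(open('/tmp/w2.pkl','rb'))
print(-w['R'].T@w['tvec'].ravel())
g=lambda *q:[(280+x/4-.38,90+y/4-.38) for x,y in q]
def rail(n,q0,q1,h,off):
    P0=pt(w,g(q0),.078+h)[0]; P1=P0
    for _ in range(10):
        z=.078+h-np.tan(np.radians(8))*np.linalg.norm((P1-P0)[:2]); P1=pt(w,g(q1),z)[0]
    d=P1-P0;print(n,P0[:2]-[off,0],P1[:2]-[off,0],np.degrees(np.arctan2(d[1],d[0])))
rail('left outer top',(168,268),(680,0),.008,.021)
rail('left inner top',(208,318),(560,140),.008,.013)
rail('right inner top',(272,443),(800,150),.008,-.013)
rail('right outer top',(290,490),(800,205),.008,-.021)
rail('right floor',(245,437),(800,138),0,-.013)
E
```

```text
[0.6348 0.1612 0.2518]
left outer top [0.5636 0.1424] [0.5596 0.0529] -92.57015487489049
left inner top [0.5614 0.1403] [0.5577 0.0786] -93.50427268062839
right inner top [0.5633 0.1397] [0.5609 0.0411] -91.36821375984653
right outer top [0.5622 0.1403] [0.5601 0.0437] -91.22746215298771
right floor [0.5625 0.1422] [0.5585 0.0344] -92.12783901962027
```

The slot seems to have overshot the ramp line by about 3–4° (roughly 3.5 mm), so I'll turn back 0.05 rad, release, rise and check from above.

```bash
python3 -m handwheel '[{"jaw":255,"linear":[0,0,0],"angular":[0,0,0.02]},{"jaw":255,"linear":[0,0,0],"angular":[0,0,0.04]},{"jaw":255,"linear":[0,0,0],"angular":[0,0,0.055]},{"jaw":255,"linear":[0,0,0],"angular":[0,0,0.055]},{"jaw":200,"linear":[0,0,0],"angular":[0,0,0.055]},{"jaw":100,"linear":[0,0,0],"angular":[0,0,0.055]},{"jaw":0,"linear":[0,0,0],"angular":[0,0,0.055]},{"jaw":0,"linear":[0,0,0],"angular":[0,0,0.055]},{"jaw":0,"linear":[0,0,0],"angular":[0,0,0.055]},{"jaw":0,"linear":[0,0,0],"angular":[0,0,0.055]}]'
python3 -m handwheel '[{"jaw":0,"linear":[0,0,0.01],"angular":[0,0,0]},{"jaw":0,"linear":[0,0,0.03],"angular":[0,0,0]},{"jaw":0,"linear":[0,0,0.06],"angular":[0,0,0]},{"jaw":0,"linear":[0,-0.02,0.09],"angular":[0,0,0]},{"jaw":0,"linear":[-0.01,-0.04,0.12],"angular":[0,0,0]},{"jaw":0,"linear":[-0.02,-0.06,0.15],"angular":[0,0,0]},{"jaw":0,"linear":[-0.02,-0.06,0.17],"angular":[0,0,0]},{"jaw":0,"linear":[-0.02,-0.06,0.17],"angular":[0,0,0]},{"jaw":0,"linear":[-0.02,-0.06,0.17],"angular":[0,0,0]},{"jaw":0,"linear":[-0.02,-0.06,0.17],"angular":[0,0,0]}]'
python3 - <<'E'
from h import *
import pickle
w=cam('wrist');b=cam('side');pickle.dump((w,b),open('/tmp/w3.pkl','wb'))
s=sense();print(s['t'],s['q'],s['tcp_pos'],s['tcp_rot'],s['contact_force'])
c=-w['R'].T@w['tvec'].ravel();u,v=px(w,[(.562,.14,.086)])[0];print(c,u,v)
x0=int(np.clip(u-100,0,312));y0=int(np.clip(v-75,0,234));print(x0,y0)
save(w,'w3.png',(x0,y0,x0+200,y0+150),4)
E
```

```text
t: 7.02
tcp_pos: [0.562, 0.2011, 0.1082]
tcp_rot: [-3.061, 0.707, -0.0]
contact_force: [0.3, 0.2, 0.5]
opening: 0.0816
grip_force: 0.0
t: 7.85
tcp_pos: [0.5416, 0.1411, 0.2779]
tcp_rot: [3.061, -0.707, -0.001]
contact_force: [-0.0, 0.1, -1.1]
opening: 0.0854
grip_force: 0.0
7.95 [1.14159144e-01 3.86594213e-02 1.64151110e+00 1.52556540e-05
 1.46431588e+00 2.13866414e+00] [0.54109176 0.14116038 0.27662209] [ 3.06016852 -0.70637422 -0.0042904 ] [-0.17458416 -0.42351238 -0.23138331]
[0.61671818 0.10549577 0.42049421] 249.30906890779627 151.87068758228438
149 76
```

View pics/w3.png

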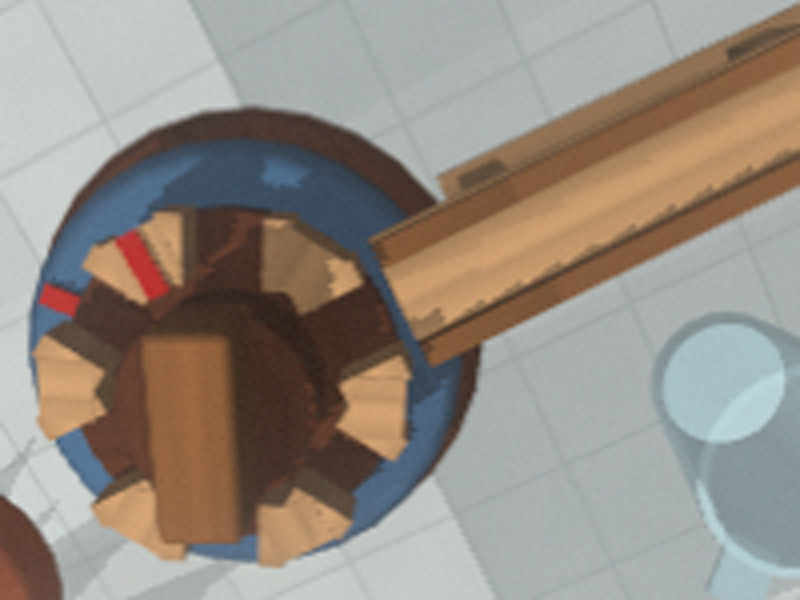

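The wrist view from above shows the slot opening between (363,282) and (408,358), facing the channel end between (384,265) and (420,345). The pointer at (145,265) is clockwise past the mark at (60,300).

```bash
python3 - <<'E'
from h import *
import pickle
np.set_printoptions(precision=4,suppress=True)
w,b=pickle.load(open('/tmp/w3.pkl','rb'))
g=lambda *q:[(149+x/4-.38,76+y/4-.38) for x,y in q]
def rail(n,q0,q1,h,off):
    P0=pt(w,g(q0),.078+h)[0]; P1=P0
    for _ in range(10):
        z=.078+h-np.tan(np.radians(8))*np.linalg.norm((P1-P0)[:2]); P1=pt(w,g(q1),z)[0]
    d=P1-P0;print(n,P0[:2]-[off,0],P1[:2]-[off,0],np.degrees(np.arctan2(d[1],d[0])))
rail('left outer top',(372,243),(800,42),.008,.021)
rail('left inner top',(384,265),(800,70),.008,.013)
rail('right inner top',(420,345),(800,165),.008,-.013)
rail('right outer top',(432,367),(800,192),.008,-.021)
T=pt(w,g((363,282),(302,315),(408,358),(343,400),(120,237),(160,300)),.097);print(T)
print('slot mouth',(T[0]+T[2])/2,'inner',(T[1]+T[3])/2)
B=pt(w,g((142,337),(228,336),(238,542),(163,542)),.142);print('bar',B,B.mean(0))
# blue/pale tooth circle: outer tooth corners
O=pt(w,g((190,210),(265,217),(363,282),(408,358),(405,460),(350,520),(277,567),(186,558),(95,512),(50,438),(37,340),(84,262)),.097)[:,:2]
A=np.c_[2*O,np.ones(len(O))];s=np.linalg.lstsq(A,(O**2).sum(1),rcond=None)[0];print('axis',s[:2],np.sqrt(s[2]+s[:2]@s[:2]))
E
```

```text
left outer top [0.562 0.14 ] [ 0.5575 -0.0024] -91.81771104569286
left inner top [0.5625 0.1397] [0.5579 0.0006] -91.8874664780312
right inner top [0.5614 0.1408] [0.5575 0.0107] -91.74669115025523
right outer top [0.5615 0.1405] [0.5578 0.0137] -91.68103641768643
[[0.5751 0.1464 0.097 ]
 [0.5743 0.1671 0.097 ]
 [0.5487 0.1446 0.097 ]
 [0.5456 0.1682 0.097 ]
 [0.618  0.2041 0.097 ]
 [0.5968 0.2029 0.097 ]]
slot mouth [0.5619 0.1455 0.097 ] inner [0.5599 0.1677 0.097 ]
bar [[0.5933 0.1984 0.142 ]
 [0.5837 0.1783 0.142 ]
 [0.5322 0.204  0.142 ]
 [0.5412 0.2226 0.142 ]] [0.5626 0.2009 0.142 ]
axis [0.5621 0.2006] 0.05685789978335008
```

The nut axis is at (0.562, 0.2006) and the slot is within about 1 mm of the ramp line, so the nut is done. The channel origin is about (0.5612, 0.1406), heading about 88.5°. Next I'll hover over the key with the jaws half closed, to stay clear of cup1.

```bash
python3 -m handwheel '[{"jaw":159,"linear":[-0.003,-0.01,0],"angular":[0,0,0.05]},{"jaw":159,"linear":[-0.007,-0.03,0],"angular":[0,0,0.14]},{"jaw":159,"linear":[-0.012,-0.05,0],"angular":[0,0,0.24]},{"jaw":159,"linear":[-0.017,-0.07,0],"angular":[0,0,0.34]},{"jaw":159,"linear":[-0.022,-0.09,0],"angular":[0,0,0.44]},{"jaw":159,"linear":[-0.027,-0.11,0],"angular":[0,0,0.54]},{"jaw":159,"linear":[-0.032,-0.13,0],"angular":[0,0,0.64]},{"jaw":159,"linear":[-0.037,-0.155,0],"angular":[0,0,0.74]},{"jaw":159,"linear":[-0.042,-0.18,0],"angular":[0,0,0.84]},{"jaw":159,"linear":[-0.047,-0.205,0],"angular":[0,0,0.94]},{"jaw":159,"linear":[-0.052,-0.225,0],"angular":[0,0,1.03]},{"jaw":159,"linear":[-0.055,-0.24,0],"angular":[0,0,1.06]}]'
python3 -m handwheel '[{"jaw":159,"linear":[-0.003,-0.015,-0.005],"angular":[0,0,0.06]},{"jaw":159,"linear":[-0.007,-0.035,-0.01],"angular":[0,0,0.15]},{"jaw":159,"linear":[-0.012,-0.055,-0.015],"angular":[0,0,0.25]},{"jaw":159,"linear":[-0.017,-0.08,-0.02],"angular":[0,0,0.35]},{"jaw":159,"linear":[-0.022,-0.105,-0.03],"angular":[0,0,0.45]},{"jaw":159,"linear":[-0.027,-0.13,-0.04],"angular":[0,0,0.55]},{"jaw":159,"linear":[-0.032,-0.155,-0.05],"angular":[0,0,0.65]},{"jaw":159,"linear":[-0.037,-0.18,-0.06],"angular":[0,0,0.75]},{"jaw":159,"linear":[-0.042,-0.205,-0.07],"angular":[0,0,0.85]},{"jaw":159,"linear":[-0.046,-0.225,-0.075],"angular":[0,0,0.95]},{"jaw":159,"linear":[-0.048,-0.236,-0.077],"angular":[0,0,1.01]},{"jaw":159,"linear":[-0.048,-0.236,-0.077],"angular":[0,0,1.01]}]'
python3 -m handwheel '[{"jaw":159,"linear":[0,0,0],"angular":[0,0,0]},{"jaw":159,"linear":[0,0,0],"angular":[0,0,0]}]'
python3 - <<'E'
from h import *
import pickle
w=cam('wrist');a=cam('top');pickle.dump((w,a),open('/tmp/w4.pkl','wb'))
s=sense();print(s['t'],s['q'],s['tcp_pos'],s['tcp_rot'],s['opening'])
save(w,'w4.png',None,1.5)
E
```

```text
t: 8.95
tcp_pos: [0.4858, -0.1002, 0.2766]
tcp_rot: [-2.995, -0.943, 0.004]
contact_force: [1.4, -0.4, 0.1]
opening: 0.032
grip_force: 0.0
t: 9.95
tcp_pos: [0.4375, -0.336, 0.1987]
tcp_rot: [-2.168, -2.268, 0.001]
contact_force: [0.9, -0.2, -0.2]
opening: 0.0323
grip_force: 0.0
t: 10.12
tcp_pos: [0.439, -0.334, 0.2006]
tcp_rot: [-2.171, -2.268, -0.001]
contact_force: [0.1, 0.4, -0.1]
opening: 0.0324
grip_force: 0.0
10.2167 [-7.93140111e-01  6.97192531e-02  1.75154287e+00  2.14901763e-04
  1.32057557e+00 -8.38250428e-01] [ 0.43928659 -0.33401473  0.20128479] [-2.17067126e+00 -2.27074686e+00 -3.38528280e-04] 0.03223030655780508
```

View pics/w4.png

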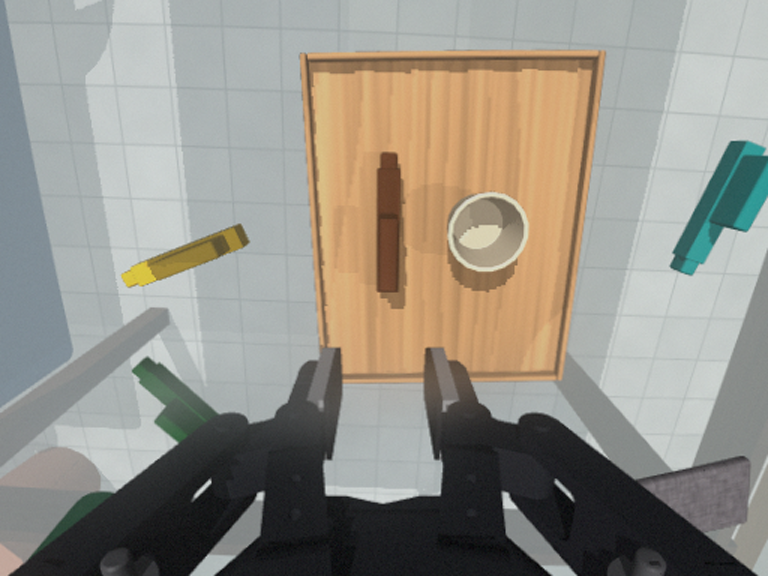

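The dark key runs from its nose at (389,153) to its tail near (388,296). The fin top spans (379–398, 217) to (378–399, 292), and cup1 is at (487,231).

```bash
python3 - <<'E'
from h import *
import pickle
np.set_printoptions(precision=4,suppress=True)
w,a=pickle.load(open('/tmp/w4.pkl','rb'))
g=lambda *q:[(x/1.5-.17,y/1.5-.17) for x,y in q]
F=pt(w,g((379,217),(398,217),(399,292),(378,292)),.049);print('fin',F,F.mean(0))
N=pt(w,g((389,153)),.023);print('nose',N)
print('shoulder',pt(w,g((378,170),(399,170)),.023))
f=w['frame'].astype(int)
m=((f[...,0]<140)&(f[...,0]-f[...,2]>25)&(f[...,2]<60)).astype(np.uint8)[95:200,240:275]
q=np.argwhere(m)[:,::-1]+[240,95];print(len(q))
vx=cv2.fitLine(q.astype(np.float32),cv2.DIST_HUBER,0,.01,.01).ravel();print(vx)
P=pt(w,[vx[2:]-vx[:2]*25,vx[2:]+vx[:2]*25],.036);d=P[0]-P[1];print(P,np.degrees(np.arctan2(d[1],d[0])))
print('cup1',pt(w,g((487,231)),.047)); r=sense()['tcp_rot'];print('yang',np.degrees(2*np.arctan2(r[1],r[0]))-90)
E
```

```text
fin [[ 0.436  -0.2994  0.049 ]
 [ 0.4495 -0.2988  0.049 ]
 [ 0.4534 -0.3554  0.049 ]
 [ 0.4376 -0.3561  0.049 ]] [ 0.4441 -0.3274  0.049 ]
nose [[ 0.4413 -0.2557  0.023 ]]
shoulder [[ 0.4337 -0.2683  0.023 ]
 [ 0.4494 -0.2676  0.023 ]]
1307
[  0.0048  -1.     258.913  148.2586]
[[ 0.4446 -0.3344  0.036 ]
 [ 0.4421 -0.278   0.036 ]] -87.48529101891448
cup1 [[ 0.5148 -0.3063  0.047 ]]
yang -357.4184195814001
```

```bash
python3 -m handwheel '[{"jaw":159,"linear":[0.005,0.007,-0.015],"angular":[0,0,0]},{"jaw":159,"linear":[0.005,0.007,-0.035],"angular":[0,0,0]},{"jaw":159,"linear":[0.005,0.007,-0.06],"angular":[0,0,0]},{"jaw":159,"linear":[0.005,0.007,-0.085],"angular":[0,0,0]},{"jaw":159,"linear":[0.005,0.007,-0.11],"angular":[0,0,0]},{"jaw":159,"linear":[0.005,0.007,-0.13],"angular":[0,0,0]},{"jaw":159,"linear":[0.005,0.007,-0.145],"angular":[0,0,0]},{"jaw":159,"linear":[0.005,0.007,-0.157],"angular":[0,0,0]},{"jaw":159,"linear":[0.005,0.007,-0.166],"angular":[0,0,0]},{"jaw":159,"linear":[0.005,0.007,-0.172],"angular":[0,0,0]},{"jaw":159,"linear":[0.005,0.007,-0.173],"angular":[0,0,0]},{"jaw":159,"linear":[0.005,0.007,-0.173],"angular":[0,0,0]}]'
python3 -m handwheel '[{"jaw":175,"linear":[0,0,0],"angular":[0,0,0]},{"jaw":190,"linear":[0,0,0],"angular":[0,0,0]},{"jaw":205,"linear":[0,0,0],"angular":[0,0,0]},{"jaw":220,"linear":[0,0,0],"angular":[0,0,0]},{"jaw":235,"linear":[0,0,0],"angular":[0,0,0]},{"jaw":255,"linear":[0,0,0],"angular":[0,0,0]},{"jaw":255,"linear":[0,0,0],"angular":[0,0,0]},{"jaw":255,"linear":[0,0,0],"angular":[0,0,0]}]'
python3 -c "
from h import *
s=sense();print(s['torque'],s['contact_force'],s['tcp_pos'],s['tcp_rot'])"
```

```text
t: 11.22
tcp_pos: [0.4442, -0.3281, 0.0286]
tcp_rot: [2.171, 2.271, -0.0]
contact_force: [0.5, -0.3, -0.5]
opening: 0.0319
grip_force: 0.0
t: 11.88
tcp_pos: [0.4443, -0.3285, 0.0291]
tcp_rot: [2.17, 2.27, -0.0]
contact_force: [-0.2, 1.2, 6.1]
opening: 0.0129
grip_force: 59.5
[ 0.12575902  0.21856982 -0.00022244] [-0.21648398  1.18913237  6.07898783] [ 0.44431789 -0.32853068  0.02911864] [ 2.17009984e+00  2.26994688e+00 -1.28419553e-04]
```

Gripped: opening 12.9 mm, TCP 24 mm above the key's underside. Lift, then carry above the ramp with an 8° tilt.

```bash
python3 -m handwheel '[{"jaw":255,"linear":[0,0,0.005],"angular":[0,0,0]},{"jaw":255,"linear":[0,0,0.015],"angular":[0,0,0]},{"jaw":255,"linear":[0,0,0.03],"angular":[0,0,0]},{"jaw":255,"linear":[0,0,0.05],"angular":[0,0,0]},{"jaw":255,"linear":[0,0,0.075],"angular":[0,0,0]},{"jaw":255,"linear":[0,0,0.1],"angular":[0,0,0]},{"jaw":255,"linear":[0,0,0.12],"angular":[0,0,0]},{"jaw":255,"linear":[0,0,0.135],"angular":[0,0,0]},{"jaw":255,"linear":[0,0,0.14],"angular":[0,0,0]},{"jaw":255,"linear":[0,0,0.14],"angular":[0,0,0]}]'
python3 -m handwheel '[{"jaw":255,"linear":[0.003,0.01,0],"angular":[0.01,0,-0.005]},{"jaw":255,"linear":[0.01,0.03,0],"angular":[0.03,0,-0.015]},{"jaw":255,"linear":[0.02,0.06,0],"angular":[0.05,0,-0.025]},{"jaw":255,"linear":[0.03,0.095,0],"angular":[0.07,0,-0.035]},{"jaw":255,"linear":[0.041,0.13,0],"angular":[0.09,0,-0.045]},{"jaw":255,"linear":[0.052,0.165,0],"angular":[0.11,0,-0.055]},{"jaw":255,"linear":[0.063,0.2,0],"angular":[0.13,0.001,-0.065]},{"jaw":255,"linear":[0.074,0.235,0],"angular":[0.14,0.001,-0.072]},{"jaw":255,"linear":[0.085,0.27,0],"angular":[0.14,0.001,-0.072]},{"jaw":255,"linear":[0.096,0.305,0],"angular":[0.14,0.001,-0.072]},{"jaw":255,"linear":[0.107,0.34,0],"angular":[0.14,0.001,-0.072]},{"jaw":255,"linear":[0.114,0.363,-0.01],"angular":[0.14,0.001,-0.072]}]'
python3 -m handwheel '[{"jaw":255,"linear":[0,0,-0.01],"angular":[0,0,0]},{"jaw":255,"linear":[0,0,-0.02],"angular":[0,0,0]},{"jaw":255,"linear":[0,0,-0.03],"angular":[0,0,0]},{"jaw":255,"linear":[0,0,-0.03],"angular":[0,0,0]},{"jaw":255,"linear":[0,0,-0.03],"angular":[0,0,0]},{"jaw":255,"linear":[0,0,-0.03],"angular":[0,0,0]}]'
cat > err.py <<'E'
from h import *
from scipy.spatial.transform import Rotation as R
np.set_printoptions(precision=4,suppress=True)
psi=np.radians(88.4);e=np.radians(8)
O=np.array([.5612,.1406,.078])
ux=np.array([np.cos(psi)*np.cos(e),np.sin(psi)*np.cos(e),np.sin(e)]);uy=np.array([-np.sin(psi),np.cos(psi),0]);uz=np.cross(ux,uy)
if __name__=='__main__':
    s=sense();M=R.from_rotvec(s['tcp_rot']).as_matrix()
    kx=M[:,0]*np.sign(M[1,0]);kz=-M[:,2]
    C=np.c_[ux,uy,uz];off=s['tcp_pos']+kx*.0736-kz*.0151  # nose: 55+18.6 ahead, 24.1-9 below
    print('t',s['t'],'tcp',s['tcp_pos'],'F',s['contact_force'],'open',s['opening'])
    print('nose in channel',C.T@(off-O),'dir',np.degrees(C.T@kx),'tcp in ch',C.T@(s['tcp_pos']-O))
E
python3 err.py
```

```text
t: 12.72
tcp_pos: [0.4447, -0.3288, 0.1704]
tcp_rot: [2.168, 2.268, -0.0]
contact_force: [-0.2, 0.2, -0.4]
opening: 0.0127
grip_force: 58.8
t: 13.72
tcp_pos: [0.5583, 0.0388, 0.1584]
tcp_rot: [-2.177, -2.121, -0.155]
contact_force: [-0.1, -1.0, -0.1]
opening: 0.0129
grip_force: 58.8
t: 14.22
tcp_pos: [0.5579, 0.0339, 0.1283]
tcp_rot: [-2.181, -2.118, -0.153]
contact_force: [-0.3, -0.7, -0.4]
opening: 0.0127
grip_force: 58.8
t 14.2167 tcp [0.5579 0.0339 0.1283] F [-0.3088 -0.7175 -0.4177] open 0.012654135482085842
nose in channel [-0.0251  0.0003  0.0496] dir [57.2957 -0.0578  0.0235] tcp in ch [-0.0987  0.0003  0.0647]
```

The nose is on the channel's line (0.3 mm off) and 41 mm above its resting height. Lowering.

```bash
python3 -m handwheel '[{"jaw":255,"linear":[0,0,-0.006],"angular":[0,0,0]},{"jaw":255,"linear":[0,0,-0.014],"angular":[0,0,0]},{"jaw":255,"linear":[0,0,-0.022],"angular":[0,0,0]},{"jaw":255,"linear":[0,0,-0.028],"angular":[0,0,0]},{"jaw":255,"linear":[0,0,-0.032],"angular":[0,0,0]},{"jaw":255,"linear":[0,0,-0.035],"angular":[0,0,0]},{"jaw":255,"linear":[0,0,-0.035],"angular":[0,0,0]}]'
python3 err.py
python3 - <<'E'
from h import *
w=cam('wrist');import pickle;pickle.dump(w,open('/tmp/w5.pkl','wb'));save(w,'w5.png',None,1.5)
E
```

```text
t: 14.8
tcp_pos: [0.5573, 0.035, 0.0923]
tcp_rot: [-2.178, -2.12, -0.151]
contact_force: [-0.4, -0.1, -0.8]
opening: 0.0127
grip_force: 58.8
t 14.8 tcp [0.5573 0.035  0.0923] F [-0.4245 -0.0609 -0.8342] open 0.012744818351395133
nose in channel [-0.029   0.001   0.0138] dir [57.2958  0.0364  0.0275] tcp in ch [-0.1026  0.0009  0.0289]
```

View pics/w5.png

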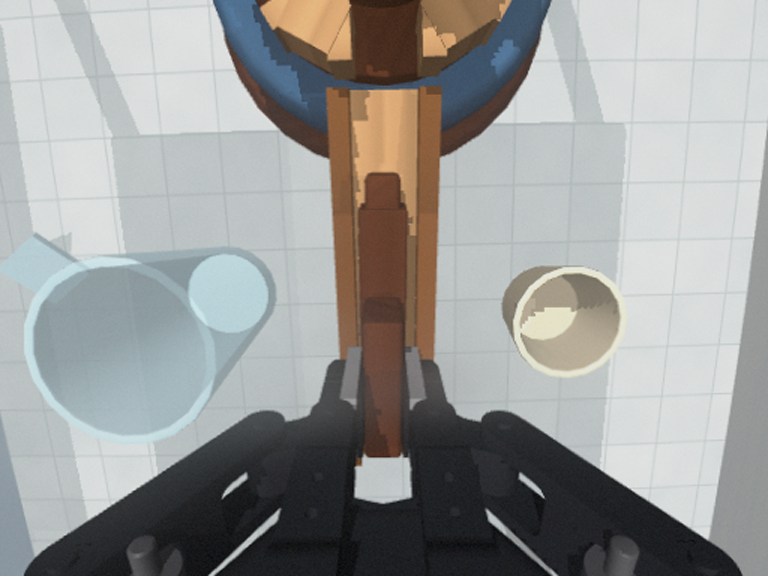

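The last view shows the key over the channel: nose at (382,185) between rails at 352 and 418, and the slot straight ahead at (386,40). It is about 1 mm to the left. I'll lower it to the floor.

```bash
python3 -m handwheel '[{"jaw":255,"linear":[0.001,0,-0.001],"angular":[0,0,0]},{"jaw":255,"linear":[0.001,0,-0.002],"angular":[0,0,0]},{"jaw":255,"linear":[0.001,0,-0.003],"angular":[0,0,0]},{"jaw":255,"linear":[0.001,0,-0.004],"angular":[0,0,0]},{"jaw":255,"linear":[0.001,0,-0.0045],"angular":[0,0,0]},{"jaw":255,"linear":[0.001,0,-0.005],"angular":[0,0,0]},{"jaw":255,"linear":[0.001,0,-0.005],"angular":[0,0,0]},{"jaw":255,"linear":[0.001,0,-0.005],"angular":[0,0,0]}]'
python3 err.py
```

```text
t: 15.52
tcp_pos: [0.5589, 0.0349, 0.0883]
tcp_rot: [-2.179, -2.121, -0.153]
contact_force: [-0.1, -0.5, -1.1]
opening: 0.0129
grip_force: 58.8
t 15.5167 tcp [0.5589 0.0349 0.0883] F [-0.054  -0.5154 -1.1276] open 0.012913475170060132
nose in channel [-0.0296 -0.0006  0.0098] dir [57.2958  0.0481  0.0198] tcp in ch [-0.1032 -0.0006  0.0249]
```

```bash
python3 -m handwheel '[{"jaw":255,"linear":[0,0,-0.0005],"angular":[0,0,0]},{"jaw":255,"linear":[0,0,-0.001],"angular":[0,0,0]},{"jaw":255,"linear":[0,0,-0.0015],"angular":[0,0,0]},{"jaw":255,"linear":[0,0,-0.002],"angular":[0,0,0]},{"jaw":255,"linear":[0,0,-0.002],"angular":[0,0,0]}]'
python3 err.py
```

```text
t: 15.93
tcp_pos: [0.5593, 0.0349, 0.0875]
tcp_rot: [-2.179, -2.121, -0.154]
contact_force: [-2.0, 0.0, 6.4]
opening: 0.0125
grip_force: 59.7
t 15.9333 tcp [0.5593 0.0349 0.0875] F [-2.0025  0.0259  6.3751] open 0.012470250593339715
nose in channel [-0.0297 -0.001   0.009 ] dir [57.2957  0.065   0.0214] tcp in ch [-0.1033 -0.0011  0.0241]
```

Floor contact at 6 N, with the nose 30 mm short of the upper end. Relieve slightly and slide up.

```bash
python3 -m handwheel '[{"jaw":255,"linear":[-0.0005,0,0.001],"angular":[0,0,0]},{"jaw":255,"linear":[-0.0005,0,0.001],"angular":[0,0,0]},{"jaw":255,"linear":[-0.0005,0.004,0.0015],"angular":[0,0,0]},{"jaw":255,"linear":[-0.0003,0.01,0.0023],"angular":[0,0,0]},{"jaw":255,"linear":[-0.0001,0.016,0.0031],"angular":[0,0,0]},{"jaw":255,"linear":[0,0.022,0.004],"angular":[0,0,0]},{"jaw":255,"linear":[0.0002,0.028,0.0048],"angular":[0,0,0]},{"jaw":255,"linear":[0.0004,0.034,0.0057],"angular":[0,0,0]},{"jaw":255,"linear":[0.0006,0.04,0.0065],"angular":[0,0,0]},{"jaw":255,"linear":[0.0007,0.045,0.0072],"angular":[0,0,0]},{"jaw":255,"linear":[0.0008,0.048,0.0077],"angular":[0,0,0]},{"jaw":255,"linear":[0.0008,0.048,0.0077],"angular":[0,0,0]}]'
python3 err.py
```

```text
t: 16.93
tcp_pos: [0.5599, 0.084, 0.0944]
tcp_rot: [-2.178, -2.121, -0.154]
contact_force: [-0.2, 1.5, 5.4]
opening: 0.0127
grip_force: 59.6
t 16.9333 tcp [0.5599 0.084  0.0944] F [-0.2094  1.4672  5.415 ] open 0.012705581040719319
nose in channel [ 0.0199 -0.0001  0.0091] dir [57.2957  0.0838  0.0712] tcp in ch [-0.0538 -0.0002  0.0241]
```

Smooth so far, with the nose about 20 mm in. The last stretch goes slowly until the hub is felt.

```bash
python3 -m handwheel '[{"jaw":255,"linear":[0,0.001,0.0001],"angular":[0,0,0]},{"jaw":255,"linear":[0,0.002,0.0003],"angular":[0,0,0]},{"jaw":255,"linear":[0,0.003,0.0004],"angular":[0,0,0]},{"jaw":255,"linear":[0,0.004,0.0006],"angular":[0,0,0]},{"jaw":255,"linear":[0,0.005,0.0007],"angular":[0,0,0]},{"jaw":255,"linear":[0,0.006,0.0008],"angular":[0,0,0]},{"jaw":255,"linear":[0,0.007,0.001],"angular":[0,0,0]},{"jaw":255,"linear":[0,0.007,0.001],"angular":[0,0,0]}]'
python3 err.py
```

```text
t: 17.6
tcp_pos: [0.5599, 0.0899, 0.0952]
tcp_rot: [-2.179, -2.121, -0.153]
contact_force: [0.8, -3.8, 5.7]
opening: 0.0124
grip_force: 59.7
t 17.6 tcp [0.5599 0.0899 0.0952] F [ 0.7977 -3.7519  5.7231] open 0.012410319768390228
nose in channel [ 0.0257 -0.0001  0.009 ] dir [57.2958  0.0398  0.0149] tcp in ch [-0.0479 -0.0001  0.0241]
```

```bash
python3 -m handwheel '[{"jaw":255,"linear":[0,0.001,0.0001],"angular":[0,0,0]},{"jaw":255,"linear":[0,0.002,0.0003],"angular":[0,0,0]},{"jaw":255,"linear":[0,0.003,0.0004],"angular":[0,0,0]},{"jaw":255,"linear":[0,0.003,0.0004],"angular":[0,0,0]},{"jaw":255,"linear":[0,0.003,0.0004],"angular":[0,0,0]}]'
python3 err.py
```

```text
t: 18.02
tcp_pos: [0.5599, 0.0928, 0.0956]
tcp_rot: [-2.179, -2.121, -0.153]
contact_force: [0.8, -3.8, 5.6]
opening: 0.0127
grip_force: 59.7
t 18.0167 tcp [0.5599 0.0928 0.0956] F [ 0.811  -3.7948  5.5923] open 0.012695889340454377
nose in channel [0.0287 0.     0.009 ] dir [57.2958  0.0384  0.0176] tcp in ch [-0.0449 -0.      0.0241]
```

```bash
python3 -m handwheel '[{"jaw":255,"linear":[0,0.001,0.0001],"angular":[0,0,0]},{"jaw":255,"linear":[0,0.0015,0.0002],"angular":[0,0,0]},{"jaw":255,"linear":[0,0.002,0.0003],"angular":[0,0,0]},{"jaw":255,"linear":[0,0.002,0.0003],"angular":[0,0,0]}]'
python3 err.py
```

```text
t: 18.35
tcp_pos: [0.5599, 0.0948, 0.0958]
tcp_rot: [-2.179, -2.12, -0.153]
contact_force: [0.5, -3.6, 5.8]
opening: 0.0127
grip_force: 59.7
t 18.35 tcp [0.5599 0.0948 0.0958] F [ 0.5342 -3.6067  5.795 ] open 0.012745730365029568
nose in channel [0.0307 0.0001 0.009 ] dir [57.2958  0.035   0.0109] tcp in ch [-0.0429  0.0001  0.0241]
```

```bash
python3 -m handwheel '[{"jaw":255,"linear":[0,0.001,0.0001],"angular":[0,0,0]},{"jaw":255,"linear":[0,0.0015,0.0002],"angular":[0,0,0]},{"jaw":255,"linear":[0,0.002,0.0003],"angular":[0,0,0]},{"jaw":255,"linear":[0,0.002,0.0003],"angular":[0,0,0]}]'
python3 err.py
```

```text
t: 18.68
tcp_pos: [0.5599, 0.0962, 0.0961]
tcp_rot: [-2.18, -2.121, -0.152]
contact_force: [0.1, -7.3, 5.6]
opening: 0.0128
grip_force: 59.7
t 18.6833 tcp [0.5599 0.0962 0.0961] F [ 0.0899 -7.3149  5.5571] open 0.012824959938289564
nose in channel [0.0321 0.0001 0.0089] dir [57.2957  0.0399 -0.0518] tcp in ch [-0.0415  0.      0.0241]
```

The force rose and motion stalled, so the nose has met the hub. Relax, release with a small opening (the pitcher is near), and withdraw along the tool axis.

```bash
python3 -m handwheel '[{"jaw":255,"linear":[0,-0.0006,0.0005],"angular":[0,0,0]},{"jaw":255,"linear":[0,-0.0006,0.0005],"angular":[0,0,0]},{"jaw":230,"linear":[0,-0.0006,0.0005],"angular":[0,0,0]},{"jaw":210,"linear":[0,-0.0006,0.0005],"angular":[0,0,0]},{"jaw":190,"linear":[0,-0.0006,0.0005],"angular":[0,0,0]},{"jaw":170,"linear":[0,-0.0006,0.0005],"angular":[0,0,0]},{"jaw":165,"linear":[0,-0.0006,0.0005],"angular":[0,0,0]},{"jaw":165,"linear":[0,-0.0006,0.0005],"angular":[0,0,0]}]'
python3 err.py
python3 -m handwheel '[{"jaw":165,"linear":[0,-0.001,0.006],"angular":[0,0,0]},{"jaw":165,"linear":[0,-0.002,0.016],"angular":[0,0,0]},{"jaw":165,"linear":[0,-0.004,0.03],"angular":[0,0,0]},{"jaw":165,"linear":[0,-0.007,0.05],"angular":[0,0,0]},{"jaw":165,"linear":[0,-0.01,0.075],"angular":[0,0,0]},{"jaw":165,"linear":[0,-0.03,0.1],"angular":[0,0,0]},{"jaw":165,"linear":[0,-0.05,0.125],"angular":[0,0,0]},{"jaw":165,"linear":[0,-0.06,0.14],"angular":[0,0,0]},{"jaw":165,"linear":[0,-0.06,0.14],"angular":[0,0,0]},{"jaw":165,"linear":[0,-0.06,0.14],"angular":[0,0,0]}]'
python3 - <<'E'
from h import *; from err import *
import pickle
w=cam('wrist');pickle.dump(w,open('/tmp/w6.pkl','wb'));save(w,'w6.png')
f=w['frame'].astype(int)
# predicted home pose pixels vs. dark key mask
def W(x,y,z):return O+x*ux+y*uy+z*uz
print('pred nose',px(w,[W(.029,0,.018),W(-.081,0,.018)]),'fin',px(w,[W(-.016,7e-3,.044),W(-.016,-7e-3,.044),W(-.071,-7e-3,.044),W(-.071,7e-3,.044)]))
m=((f[...,0]<140)&(f[...,0]-f[...,2]>25)&(f[...,2]<60)).astype(np.uint8)
u=px(w,[W(-.045,0,.044)])[0].astype(int);u0,v0=u;n,l,st,c=cv2.connectedComponentsWithStats(m[max(0,v0-60):v0+90,u0-40:u0+40]);print(u)
for i in range(1,n):
  if st[i,4]>40:print(st[i]+[u0-40,max(0,v0-60),0,0,0],c[i]+[u0-40,max(0,v0-60)])
E
```

```text
t: 19.35
tcp_pos: [0.5594, 0.0967, 0.0963]
tcp_rot: [-2.178, -2.12, -0.153]
contact_force: [0.3, 1.3, 0.1]
opening: 0.0302
grip_force: 0.0
t 19.35 tcp [0.5594 0.0967 0.0963] F [0.3364 1.3276 0.1113] open 0.030155470143608358
nose in channel [0.0327 0.0007 0.0091] dir [57.2957  0.0601  0.0409] tcp in ch [-0.0409  0.0006  0.0242]
t: 20.18
tcp_pos: [0.5605, 0.0359, 0.2383]
tcp_rot: [-2.182, -2.121, -0.157]
contact_force: [-0.2, 0.0, -0.9]
opening: 0.0301
grip_force: 0.0
pred nose [[251.008   68.4027]
 [251.3731 174.4836]] fin [[243.5995 116.2817]
 [258.2093 116.2832]
 [257.98   171.8185]
 [244.251  171.824 ]]
[251 146]
[ 235   86   36   86 1404] [251.4687 124.4615]
[231  99  10  43 250] [236.428 118.9  ]
[263  98  28  91 499] [268.8357 128.2846]
```

The picture quota is used, so I'll verify numerically with a brightness profile along the key.

```bash
python3 - <<'E'
from h import *; from err import *
import pickle
w=pickle.load(open('/tmp/w6.pkl','rb'));f=w['frame'].astype(int)
p=f[:,248:255].mean(1)
for v in range(60,196,2):print(v,p[v].astype(int),end=' ')
print()
for v in (100,145,160):print(v,[tuple(f[v,u]) [0] for u in range(225,280)])
def W(x,y,z):return O+x*ux+y*uy+z*uz
print(px(w,[W(-.016,0,.018),W(-.071,0,.044),W(-.081,0,.018),W(-.081,0,0),W(.03,0,.0)]))
E
```

```text
60 [70 42 31] 62 [47 32 26] 64 [46 30 23] 66 [50 33 24] 68 [70 44 31] 70 [69 43 31] 72 [76 47 33] 74 [90 55 39] 76 [93 56 39] 78 [89 54 38] 80 [91 56 40] 82 [91 55 40] 84 [91 56 40] 86 [91 55 40] 88 [91 55 40] 90 [91 56 40] 92 [91 57 41] 94 [92 56 42] 96 [92 56 42] 98 [91 57 42] 100 [92 57 42] 102 [92 58 43] 104 [92 57 42] 106 [92 58 44] 108 [92 59 44] 110 [91 58 44] 112 [79 53 42] 114 [96 60 47] 116 [98 63 48] 118 [97 62 47] 120 [99 63 49] 122 [98 63 48] 124 [99 64 49] 126 [99 64 50] 128 [98 64 50] 130 [98 64 49] 132 [99 64 51] 134 [99 64 51] 136 [100  65  51] 138 [100  65  53] 140 [100  65  52] 142 [100  66  53] 144 [101  67  54] 146 [101  66  53] 148 [100  66  52] 150 [100  67  53] 152 [101  68  54] 154 [100  66  53] 156 [101  68  54] 158 [101  67  54] 160 [102  69  55] 162 [102  67  54] 164 [101  68  54] 166 [102  68  55] 168 [82 60 51] 170 [74 56 48] 172 [116  92  69] 174 [138 109  81] 176 [139 110  82] 178 [141 111  82] 180 [141 111  83] 182 [182 142 103] 184 [187 145 105] 186 [188 146 106] 188 [191 149 108] 190 [192 149 108] 192 [191 150 108] 194 [191 149 108] 
100 [np.int64(5
[... 1821 characters left out ...]
), np.int64(117), np.int64(113), np.int64(134), np.int64(146), np.int64(111), np.int64(90), np.int64(97), np.int64(102), np.int64(104), np.int64(104), np.int64(104), np.int64(102), np.int64(104), np.int64(101), np.int64(101), np.int64(99), np.int64(97), np.int64(87), np.int64(74), np.int64(71), np.int64(100), np.int64(116), np.int64(118), np.int64(107), np.int64(99), np.int64(103), np.int64(117), np.int64(126), np.int64(127), np.int64(132), np.int64(135), np.int64(152), np.int64(161), np.int64(163), np.int64(161), np.int64(160), np.int64(160), np.int64(160), np.int64(160), np.int64(161)]
[[251.1628 114.6564]
 [251.1159 171.8209]
 [251.3731 174.4836]
 [251.5062 170.4245]
 [251.1749  69.0844]]
```

The fin edges at rows 113 and 167 put the nose at about 32 mm past the channel's upper end by my model. That agrees with the hub contact and lies inside the 22–40 mm window. The key sits centred in the channel, so I'm handing in.

```bash
python3 -c "
from station import *
print(hand_in())"
```

```text
the job is handed in; nothing more can be done
None
```

I handed the job in at about 20 s: the nut is tightened past the mark with its slot within about 1 mm of the ramp line, the key is slid home against the hub and released, and the arm is clear; no verdict came back.

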